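Turn the mirrored brackets in the kitting rack

ROBOT

A 6-joint arm with a two-finger parallel gripper is mounted at the origin on the work surface. World frame = base frame: x ahead of the robot, y to its left, z up, the work surface at z = 0. Lengths are in m, angles in rad, forces in N, time in s.
With the tool pointing down it reaches from about 0.3 to 0.875 m from the base axis. Payload 6.4 kg.
Tool frame: the origin (TCP) lies at the very end of the fingers, on their centre line; the grasp point (between the pads) lies 19 mm behind it; z points along the fingers, y is the line along which they close (so a half turn about z gives the same grasp; the last joint's range is limited). The gripper opens to 85 mm and grips with 20 to 120 N. Pads are 22 mm wide; open, the fingers measure 114 mm over their backs; the gripper's body (76 mm by 85 mm) begins 54 mm behind the grasp point. The pads swing forward as they close: fully open they stand 13 mm farther back than shut.
Start: joints at [-1.363, 0.181, 1.607, -0, 1.354, -0.206], TCP at [0.231, -0.526, 0.199] pointing down, gripper open.
Joint ranges: [-2.99, 2.99], [-0.89, 2.07], [0.3, 2.58], [-1.14, 4.28], [0, 2.63], [-3.12, 3.12]. Speed limits (rad/s): [2.57, 2.57, 3.01, 3.14, 3.14, 3.14].

INTERFACE

Orientations are given as a 3x3 rotation matrix whose columns are the frame's x, y, z axes.
In Python, from bench import arm, vision gives the robot as it stands (arm), with the cameras (vision).
- The arm moves only by the tool jog_arm, called after "Call:" as name(argument=value, ...) on one line, values as JSON. Schema: {"type":"object","properties":{"steps":{"type":"array","items":{"type":"object","properties":{"xyz":{"type":"array","items":{"type":"number"},"minItems":3,"maxItems":3},"turn_vec":{"type":"array","items":{"type":"number"},"minItems":3,"maxItems":3},"finger_gap":{"type":"number"}},"additionalProperties":false,"required":["finger_gap"]},"minItems":1,"maxItems":12},"grip_n":{"type":"number"},"only":{"type":"string"},"quiet":{"type":"boolean"},"lines":{"type":"string"}},"required":["steps"],"additionalProperties":false}. steps is a list of rows, 1 to 12 of them, each an object with the fields xyz (a list: dx, dy, dz in normalised numbers (1 is 0.6 m)), turn_vec (a list: a rotation vector rx, ry, rz in shares of 180 degrees (1.0 is 180 degrees)), finger_gap (the finger opening in m); a field left out counts as zero (the opening has to be given); each row shifts and turns the commanded pose from where the row before left it, along the tool's axes as they then stand; what a row does not reach is not made up. A row lasts 1/10 s, in which the tool goes at most 0.05 m and 0.15 rad, less where a joint would pass 70% of its speed; a pose out of reach is approached as far as the arm can. The fingers move at their own pace and stop on an object; grip_n is the grip in N (left out, the last holds). Time passes only in rows, so rows that do not move let the fingers close. The tool returns the time, the measured TCP pose, the force, the opening and the grip force at its end. only (a regular expression) keeps the lines of the reply that match it, lines (a string "A,B") keeps lines A to B, and quiet returns only ok. No shift or turn number may pass 1 either way. Input that does not fit is refused with a message, and nothing moves.
- arm.sense(): the state, without advancing time (a new reading comes with each control period).
- vision.capture(name): name is "scene" or "top" or "wrist"; returns a dict with "frame" (480x640x3 uint8, blue, green, red), "camera_matrix" (3x3 intrinsics, pixels), "xyz" and "attitude" of the camera in the world. Camera axes: x right, y down, z forward; pixel columns grow to the right and rows downward; lengths in m; the calibration is good to about 2 mm. A picture is of the moment at which its call begins. There is no depth.
- arm.close_job(): hands the job in; it is judged then, once.
The state is a dict: "time": time; "qpos": joint angles; "joint_vel": joint speeds; "effort": joint torques, N m; "tool_pos": TCP position; "ee_rot": TCP orientation; "wrist_force": force on the tool from outside, world axes, zero at the start; "wrist_torque": the same for the moment, N m; "gripper_width": finger opening in m; "gripper_force": force on a finger pad.
Only numpy, scipy, OpenCV 4.12 (cv2) and the standard library are available. Lean on these libraries where they do the work, as an engineer would, in place of code of your own. Each camera call takes 0.05 s, during which the arm holds its last target. There are 200 camera calls.

TASK

The row of mounting brackets in the rack must all face like the pattern bracket bolted between the wooden blocks at the end of the rack: arm pointing to the same side. Lift out each bracket that stands mirrored, turn it back to front and put it back upright, fully down in its own pocket. Brackets that already match stay as they are, and the T-shaped one is left alone in its pocket.

Things in the scene. Friction and masses are not known exactly. Their poses are not given: they have to be found in the camera images.
- pattern (a point): the pattern: a bracket of the same shape, size and axes as bracket_1 to 3 (arm at the top towards its -x), fixed between two screwed plywood blocks at the +y end of the rack. The 4 pockets follow 90, 180, 270 and 360 mm to its -y side, parallel to it. Origin: centre of its foot's underside, 10 mm over the table
- rack_front (a point): middle of the pockets' side of the front edge of the fixed plywood rack base (120 x 450 x 10 mm); the pattern's arm points to this edge; 60 mm in front (-x) of the pockets' centres, axes as the pattern. Black pockets: 99 mm long (x), 14 wide (y); over the table: floor 10 mm, upright walls to 34, then flaring to about 38 wide at 49. Three hold brackets, one a T
- bracket_1: loose flat steel bracket upright in a rack pocket, 10 mm thick (y), 0.28 to 0.46 kg, 100 mm tall (z): foot 76 mm long (x), 26 high; leg 26 wide up its middle; one arm, 24 high, at the top towards -x, ending 46 mm from the middle. Origin: centre of the foot's underside. Both faces alike. It stands as the pattern does or back to front (mirrored): then half a turn about z makes it match
- bracket_2: loose flat steel bracket upright in a rack pocket, 10 mm thick (y), 0.28 to 0.46 kg, 100 mm tall (z): foot 76 mm long (x), 26 high; leg 26 wide up its middle; one arm, 24 high, at the top towards -x, ending 46 mm from the middle. Origin: centre of the foot's underside. Both faces alike. It stands as the pattern does or back to front (mirrored): then half a turn about z makes it match
- bracket_3: loose flat steel bracket upright in a rack pocket, 10 mm thick (y), 0.28 to 0.46 kg, 100 mm tall (z): foot 76 mm long (x), 26 high; leg 26 wide up its middle; one arm, 24 high, at the top towards -x, ending 46 mm from the middle. Origin: centre of the foot's underside. Both faces alike. It stands as the pattern does or back to front (mirrored): then half a turn about z makes it match
- tee: the T-shaped steel bracket, a bystander to be left in its pocket: 10 mm thick (its y), foot 76 mm (its x), arms 46 mm to both sides at the top, 100 mm tall. Origin: centre of its foot's underside

How it is judged:
At the end, for the whole second after the job is handed in: all three brackets face like the pattern (arm to the same side), stand upright (within 11 degrees) and fully down on the floor of the pocket each started in (foot within 20 mm of its start and no more than 6 mm above the pocket's floor), released and at rest (x of rack_front in the frame of bracket_1 below -0.02 m and distance of each of bracket_1, bracket_2, bracket_3 from where it was at the start of the episode below 0.02 m and height (world z) of bracket_1 between 0.004 and 0.016 m and angle between each of bracket_1, bracket_2, bracket_3's own z axis and vertical below 0.2 rad and linear speed of each of bracket_1, bracket_2, bracket_3 below 0.02 m/s and x of rack_front in the frame of bracket_2 below -0.02 m and height (world z) of bracket_2 between 0.004 and 0.016 m and x of rack_front in the frame of bracket_3 below -0.02 m and height (world z) of bracket_3 between 0.004 and 0.016 m); the robot touches nothing.
It fails at once if the T-shaped bracket is lifted out of its pocket (raised 25 mm or more) (height (world z) of tee above 0.035 m).
It also fails if it takes over 58 s, if anything falls off the work surface, if the arm or the gripper's body presses on something with over 40 N, if the wrist force passes 120 N, or if a joint passes its speed limit or range.

## Working session

There is one attempt and no reset: what is moved stays moved. The work goes in short steps, Python scripts to look and compute and a tool call to move; the robot and the scene stay as the last step left them, time stands still between calls to the robot, and variables do not carry over. Pictures are saved under pics/ and viewed, at most 10 in all, crops included, and the job is handed in when it is done.

```bash
ls; mkdir -p pics
```

Run:
```python
from bench import arm, vision
import cv2,numpy as np
for n in ("scene","top"):
    c=vision.capture(n); cv2.imwrite(f"pics/{n}0.png",c["frame"])
    np.savez(f"{n}0.npz",K=c["camera_matrix"],p=c["xyz"],R=c["attitude"])
    print(n,c["camera_matrix"],c["xyz"],c["attitude"])
s=arm.sense();print(s)
```

```text
bench.py
pics
scene [[522.57089499   0.         320.4565069 ]
 [  0.         522.57089499 234.57223858]
 [  0.           0.           1.        ]] [1.11999504 0.1207053  0.57895783] [[-0.05080687  0.67279595 -0.73808148]
 [ 0.99857218  0.02201202 -0.04867312]
 [-0.01650041 -0.73950056 -0.67295368]]
top [[460.49975184   0.         313.99968141]
 [  0.         460.49975184 239.90999288]
 [  0.           0.           1.        ]] [0.52777137 0.05916891 0.73804544] [[-0.00544338 -0.9981339   0.06082015]
 [-0.99995139  0.00493308 -0.00853734]
 [ 0.00822138 -0.06086366 -0.99811223]]
{'time': 0.1, 'qpos': array([-1.36329271e+00,  1.81468069e-01,  1.60790921e+00,  1.54880485e-06,
        1.35381683e+00, -2.06316122e-01]), 'joint_vel': array([-5.25544589e-05, -2.31014351e-03, -4.37147792e-03,  6.52884355e-04,
        2.20084448e-03, -1.04333916e-03]), 'effort': array([ 1.10627800e-04, -4.45880914e+01, -3.52238488e+01, -3.37148604e-04,
        4.25034217e-03, -5.34832594e-06]), 'tool_pos': array([ 0.23110487, -0.52590979,  0.19867297]), 'ee_rot': array([[ 9.15591739e-01,  4.02109014e-01, -3.28447256e-04],
       [ 4.02109013e-01, -9.15590457e-01,  1.56740879e-03],
       [ 3.29546028e-04, -1.56717814e-03, -9.99998718e-01]]), 'wrist_force': array([ 0.50417866, -0.42648994,  0.47989775]), 'wrist_torque': array([-0.0090968 ,  0.00267957,  0.01579206]), 'gripper_force': 0.0, 'gripper_width': 0.08557449360425128}
```

View pics/top0.png

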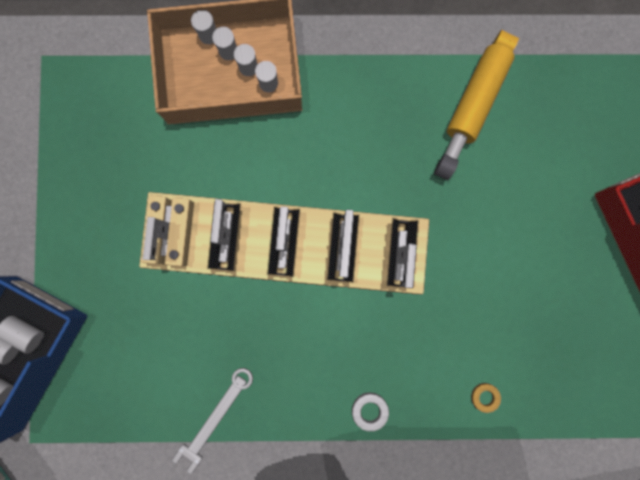

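View pics/scene0.png

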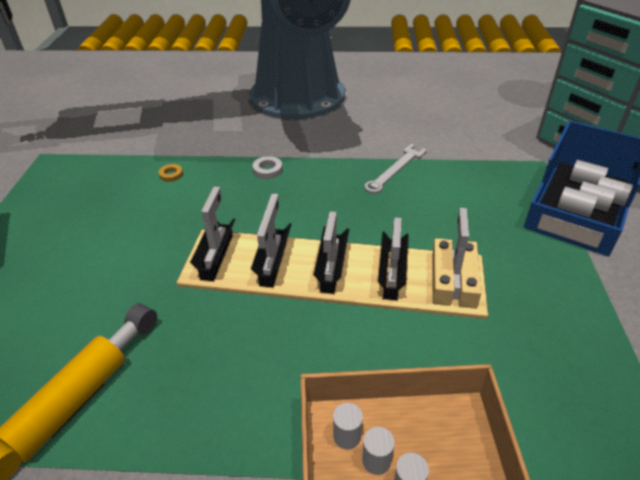

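The top view shows the pattern at about (160,235) and pockets at about (225,236), (284,241), (344,246) and (403,254). I'll enlarge both views.

Run:
```python
import cv2
a=cv2.imread("pics/top0.png")[185:300,135:435]; b=cv2.imread("pics/scene0.png")[180:315,175:495]
a=cv2.resize(a,(800,307),interpolation=cv2.INTER_CUBIC); b=cv2.resize(b,(800,338),interpolation=cv2.INTER_CUBIC)
cv2.imwrite("pics/crop0.png",cv2.resize(cv2.vconcat([a,b[:293]]),(800,600)))
```

```text
(no output)
```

View pics/crop0.png

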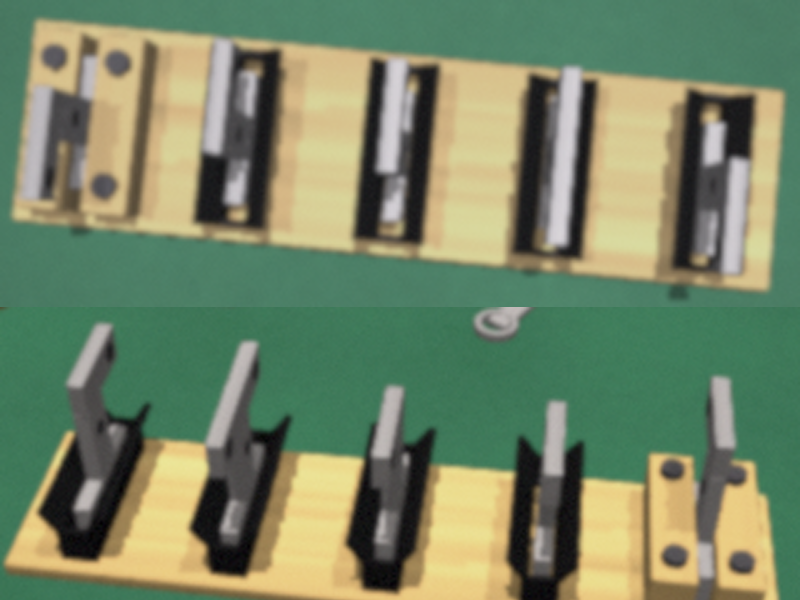

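The pattern's arm and the bracket in pocket 4 (403,254) both point down in the top image (-x). The brackets in pockets 1 (225,236) and 2 (284,241) point up, so they are mirrored. The T is in pocket 3. Now I'll work out the poses.

Create h.py:
```python
import numpy as np
def pix(cam,u,v,z):
    c=np.load(cam+"0.npz"); d=c["R"]@np.linalg.inv(c["K"])@[u,v,1]
    return c["p"]+d*(z-c["p"][2])/d[2]
def crop(x,y,z): return pix("top",(x+.5)/2.6667+134.5,(y+.5)/2.6667+184.5,z)
```

Run:
```python
from h import *
np.set_printoptions(precision=4,suppress=True)
C=np.array([crop(*p,.01) for p in [(36,20),(785,91),(770,290),(14,220)]])[:,:2]
print(C,[np.linalg.norm(C[i]-C[i-1]) for i in range(4)])
e=C[0]-C[1]+C[3]-C[2]; y=e/np.linalg.norm(e); x=np.array([y[1],-y[0]]); ctr=C.mean(0)
print("yaw",np.arctan2(x[1],x[0]),ctr)
for n,q in dict(b1=[(214,40),(234,40),(224,155),(203,155)],b2=[(387,58),(408,60),(397,173),(377,172)],tee=[(561,67),(581,68),(568,246),(547,246)],b4=[(730,157),(749,158),(741,274),(722,272)]).items():
    P=np.array([crop(*p,.11) for p in q])[:,:2]
    m=P.mean(0); a=(P[0]+P[1]-P[2]-P[3])/2; L=np.linalg.norm(a)
    cen=m+ (0 if n=="tee" else (16.5e-3 if n=="b4" else -16.5e-3))*x
    print(n,"len",L,"w",np.linalg.norm(P[0]-P[1]),"yaw",np.arctan2(a[1],a[0]),"leg centre",cen,"in rack",(cen-ctr)@x,(cen-ctr)@y)
P=np.array([crop(*p,.11) for p in [(32,87),(53,89),(42,200),(22,198)]])[:,:2];m=P.mean(0)+.0165*x
print("pattern",m,(m-ctr)@x,(m-ctr)@y)
# pockets bottom/floor via pattern pitch
for k in range(1,5): print(k, m-y*.09*k)
```

```text
[[ 0.6494  0.3161]
 [ 0.6049 -0.1304]
 [ 0.4868 -0.1191]
 [ 0.5305  0.3271]] [np.float64(0.11943715403682559), np.float64(0.44866358864669087), np.float64(0.11863962212246784), np.float64(0.4482467420214125)]
yaw -0.09857182164497308 [0.5679 0.0984]
b1 len 0.059408701604380096 w 0.010267979317210086 yaw -0.08319942601527888 leg centre [0.5759 0.1883] in rack -0.0008477741154554834 0.09023941503040808
b2 len 0.05864363811795363 w 0.010848879743139514 yaw -0.09309970742770902 leg centre [0.5661 0.0994] in rack -0.0018637678677716767 0.0007990295764727946
tee len 0.09189615785915793 w 0.010312040797665005 yaw -0.08511089447724249 leg centre [0.5612 0.0097] in rack 0.00203015911081083 -0.08895518691523395
b4 len 0.05919517798467979 w 0.009771772265268847 yaw -0.08752814366697453 leg centre [ 0.5471 -0.0793] in rack -0.003249802187375931 -0.17889013930347497
pattern [0.5856 0.2775] -1.7854498542894357e-05 0.17991965518010064
1 [0.5767 0.1879]
2 [0.5679 0.0983]
3 [0.559  0.0088]
4 [ 0.5502 -0.0808]
```

Careful with the scale: shifts go in shares of 0.6 m and turns go in shares of 180 degrees. That gives: -0.0465 m / 0.6 = -0.0775, 0.017 m / 0.6 = 0.0283, 0.128 rad / 3.1416 = 0.0407.

Call:
jog_arm(steps=[{"turn_vec":[0, 0, 0.0407], "finger_gap":0.05}, {"turn_vec":[0, 0, 0.0407], "finger_gap":0.05}, {"turn_vec":[0, 0, 0.0407], "finger_gap":0.05}, {"turn_vec":[0, 0, 0.0407], "finger_gap":0.05}, {"xyz":[0.0283, -0.0775, 0], "finger_gap":0.05}, {"xyz":[0.0283, -0.0775, 0], "finger_gap":0.05}, {"xyz":[0.0283, -0.0775, 0], "finger_gap":0.05}, {"xyz":[0.0283, -0.0775, 0], "finger_gap":0.05}, {"xyz":[0.0283, -0.0775, 0], "finger_gap":0.05}, {"xyz":[0.0283, -0.0775, 0], "finger_gap":0.05}, {"xyz":[0.0283, -0.0775, 0], "finger_gap":0.05}, {"xyz":[0.0283, -0.0775, 0], "finger_gap":0.05}])

```text
time: 1.3
tool_pos: [0.4033, -0.1676, 0.1994]
ee_rot: [[0.995, -0.099, 0.0], [-0.099, -0.995, -0.0], [0.0, 0.0, -1.0]]
wrist_force: [1.4, -0.5, -0.0]
gripper_width: 0.0497
gripper_force: 0.0
```

Call:
jog_arm(steps=[{"xyz":[0.0283, -0.0775, 0], "finger_gap":0.05}, {"xyz":[0.0283, -0.0775, 0], "finger_gap":0.05}, {"xyz":[0.0283, -0.0775, 0], "finger_gap":0.05}, {"xyz":[0.0283, -0.0775, 0], "finger_gap":0.05}, {"xyz":[0.0283, -0.0775, 0], "finger_gap":0.05}, {"xyz":[0.0283, -0.0775, 0], "finger_gap":0.05}, {"xyz":[0.0283, -0.0775, 0], "finger_gap":0.05}, {"xyz":[0.0283, -0.0775, 0], "finger_gap":0.05}, {"finger_gap":0.05}, {"finger_gap":0.05}])

```text
time: 2.3
tool_pos: [0.5743, 0.1882, 0.1983]
ee_rot: [[0.995, -0.096, -0.002], [-0.096, -0.995, -0.001], [-0.002, 0.001, -1.0]]
wrist_force: [-0.7, -0.6, 0.4]
gripper_width: 0.0499
gripper_force: 0.0
```

Create to.py:
```python
# remaining move to target x y yaw z, in tool axes
import sys,numpy as np
from bench import arm, vision
s=arm.sense(); x,y,z,yaw=map(float,sys.argv[1:]); R=s["ee_rot"]
cur=np.arctan2(R[1,0],R[0,0]); d=(yaw-cur+np.pi/2)%np.pi-np.pi/2
print("tool d",np.round(R.T@(np.array([x,y,z])-s["tool_pos"]),4),"rz",round(-d,4),"q",np.round(s["qpos"],3),"pos",np.round(s["tool_pos"],4),"tilt",np.round(R[:,2],4),"F",np.round(s["wrist_force"],1))
```

```bash
python3 to.py 0.5762 0.1882 0.072 -0.0986
```

```text
tool d [ 0.0022 -0.0003  0.1263] rz 0.0028 q [ 0.121  0.248  1.53  -0.     1.366  1.787] pos [0.5743 0.1882 0.1983] tilt [-2.1e-03 -6.0e-04 -1.0e+00] F [-0.7 -0.6  0.4]
```

Scaled: 0.03 m / 0.6 = 0.05, 0.025 m / 0.6 = 0.0417.

Call:
jog_arm(steps=[{"xyz":[0.0033, 0, 0.0433], "finger_gap":0.05}, {"xyz":[0, 0, 0.05], "finger_gap":0.05}, {"xyz":[0, 0, 0.05], "finger_gap":0.05}, {"xyz":[0, 0, 0.0417], "finger_gap":0.05}, {"xyz":[0, 0, 0.025], "finger_gap":0.05}, {"finger_gap":0.04}, {"finger_gap":0.025}, {"finger_gap":0.015}, {"finger_gap":0.005}, {"finger_gap":0.0}, {"finger_gap":0.0}, {"finger_gap":0.0}], grip_n=50)

```text
time: 3.5
tool_pos: [0.5783, 0.1874, 0.0755]
ee_rot: [[0.995, -0.098, 0.003], [-0.098, -0.995, 0.0], [0.003, -0.001, -1.0]]
wrist_force: [0.7, 1.2, 6.4]
gripper_width: 0.0071
gripper_force: 49.2
```

```bash
python3 to.py 0.5762 0.1882 0.072 -0.0986
```

```text
tool d [-0.0022 -0.0006  0.0035] rz 0.0007 q [0.118 0.384 1.62  0.    1.134 1.787] pos [0.5783 0.1874 0.0755] tilt [ 3.4e-03  4.0e-04 -1.0e+00] F [0.7 1.2 6.4]
```

Scaled: -0.02 m / 0.6 = -0.0333, -0.01 m / 0.6 = -0.0167.

Call:
jog_arm(steps=[{"xyz":[0, 0, -0.0167], "finger_gap":0}, {"xyz":[0, 0, -0.0333], "finger_gap":0}, {"xyz":[0, 0, -0.0333], "finger_gap":0}, {"xyz":[0, 0, -0.0333], "finger_gap":0}, {"xyz":[0, 0, -0.0333], "finger_gap":0}, {"xyz":[0, 0, -0.0333], "finger_gap":0}, {"xyz":[0, 0, -0.0167], "finger_gap":0}, {"finger_gap":0}, {"finger_gap":0}])

```text
time: 4.4
tool_pos: [0.5762, 0.187, 0.1925]
ee_rot: [[0.995, -0.098, -0.002], [-0.098, -0.995, -0.0], [-0.001, 0.0, -1.0]]
wrist_force: [-0.7, 1.0, -5.3]
gripper_width: 0.0074
gripper_force: 48.9
```

```bash
python3 to.py 0.5762 0.1882 0.072 -0.0986
```

Run:
```python
from bench import arm, vision
import cv2
a=vision.capture("scene")["frame"][100:315,250:500]; b=vision.capture("wrist")["frame"]
cv2.imwrite("pics/lift1.png",cv2.hconcat([cv2.resize(a,(465,400)),cv2.resize(b,(330,400))]))
```

```text
tool d [ 1.000e-04 -1.200e-03  1.205e-01] rz 0.0004 q [ 0.118  0.255  1.532 -0.     1.356  1.787] pos [0.5762 0.187  0.1925] tilt [-1.5e-03 -2.0e-04 -1.0e+00] F [-0.7  1.  -5.3]
```

View pics/lift1.png

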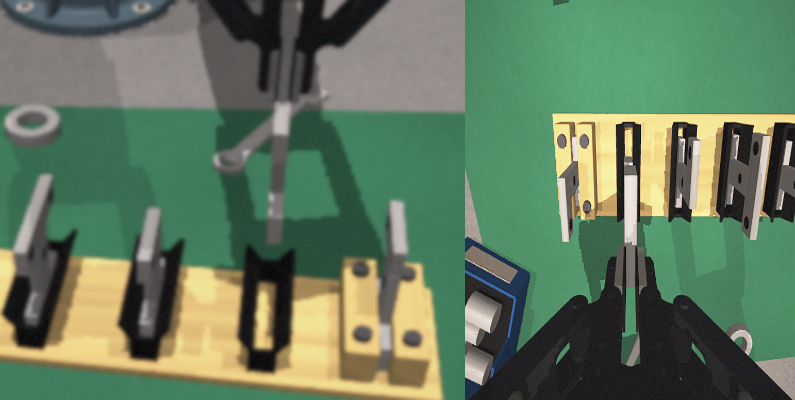

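The bracket hangs upright and is held at the leg, with its pocket empty. Next is the half turn.

Scaled: -0.145 rad / 3.1416 = -0.0462.

Call:
jog_arm(steps=[{"turn_vec":[0, 0, -0.0318], "finger_gap":0}, {"turn_vec":[0, 0, -0.0462], "finger_gap":0}, {"turn_vec":[0, 0, -0.0462], "finger_gap":0}, {"turn_vec":[0, 0, -0.0462], "finger_gap":0}, {"turn_vec":[0, 0, -0.0462], "finger_gap":0}, {"turn_vec":[0, 0, -0.0462], "finger_gap":0}, {"turn_vec":[0, 0, -0.0462], "finger_gap":0}, {"turn_vec":[0, 0, -0.0462], "finger_gap":0}, {"turn_vec":[0, 0, -0.0462], "finger_gap":0}, {"turn_vec":[0, 0, -0.0462], "finger_gap":0}, {"turn_vec":[0, 0, -0.0462], "finger_gap":0}, {"turn_vec":[0, 0, -0.0462], "finger_gap":0}])

```text
time: 5.7
tool_pos: [0.5761, 0.187, 0.192]
ee_rot: [[-0.032, 0.999, -0.002], [0.999, 0.032, -0.0], [-0.0, -0.002, -1.0]]
wrist_force: [0.9, -0.2, -3.9]
gripper_width: 0.0075
gripper_force: 48.9
```

Call:
jog_arm(steps=[{"turn_vec":[0, 0, -0.0462], "finger_gap":0}, {"turn_vec":[0, 0, -0.0462], "finger_gap":0}, {"turn_vec":[0, 0, -0.0462], "finger_gap":0}, {"turn_vec":[0, 0, -0.0462], "finger_gap":0}, {"turn_vec":[0, 0, -0.0462], "finger_gap":0}, {"turn_vec":[0, 0, -0.0462], "finger_gap":0}, {"turn_vec":[0, 0, -0.0462], "finger_gap":0}, {"turn_vec":[0, 0, -0.0462], "finger_gap":0}, {"turn_vec":[0, 0, -0.0462], "finger_gap":0}, {"turn_vec":[0, 0, -0.0451], "finger_gap":0}, {"finger_gap":0}, {"finger_gap":0}])

```text
time: 6.9
tool_pos: [0.5764, 0.187, 0.1925]
ee_rot: [[-0.995, 0.102, -0.002], [0.102, 0.995, -0.0], [0.002, -0.0, -1.0]]
wrist_force: [0.4, -0.0, -4.5]
gripper_width: 0.0075
gripper_force: 48.9
```

```bash
python3 to.py 0.5745 0.1882 0.072 -0.0986
```

```text
tool d [0.0018 0.001  0.1205] rz -0.0034 q [ 0.118  0.256  1.532  0.     1.356 -1.351] pos [0.5764 0.187  0.1925] tilt [-1.6e-03 -2.0e-04 -1.0e+00] F [ 0.4 -0.  -4.5]
```

Scaled: 0.025 m / 0.6 = 0.0417, 0.02 m / 0.6 = 0.0333, -0.003 rad / 3.1416 = -0.001.

Call:
jog_arm(steps=[{"xyz":[0.0033, 0.0017, 0.0333], "turn_vec":[0, 0, -0.001], "finger_gap":0}, {"xyz":[0, 0, 0.0417], "finger_gap":0}, {"xyz":[0, 0, 0.0333], "finger_gap":0}, {"xyz":[0, 0, 0.025], "finger_gap":0}, {"xyz":[0, 0, 0.0167], "finger_gap":0}, {"xyz":[0, 0, 0.0167], "finger_gap":0}, {"xyz":[0, 0, 0.0167], "finger_gap":0}, {"finger_gap":0}])

```text
time: 7.7
tool_pos: [0.5743, 0.1883, 0.0822]
ee_rot: [[-0.995, 0.095, -0.002], [0.095, 0.995, 0.0], [0.002, -0.0, -1.0]]
wrist_force: [0.9, 0.8, -4.8]
gripper_width: 0.0075
gripper_force: 48.8
```

```bash
python3 to.py 0.5745 0.1882 0.0755 -0.0986
```

```text
tool d [-0.0002 -0.0001  0.0067] rz 0.003 q [ 0.121  0.371  1.622  0.     1.15  -1.355] pos [0.5743 0.1883 0.0822] tilt [-1.7e-03  1.0e-04 -1.0e+00] F [ 0.9  0.8 -4.8]
```

No contact yet, and the bracket is 7 mm up. I'll set it down gently.

Scaled: 0.003 m / 0.6 = 0.005, 0.002 m / 0.6 = 0.0033, 0.003 rad / 3.1416 = 0.001.

Call:
jog_arm(steps=[{"xyz":[0, 0, 0.005], "turn_vec":[0, 0, 0.001], "finger_gap":0}, {"xyz":[0, 0, 0.0033], "finger_gap":0}, {"xyz":[0, 0, 0.0033], "finger_gap":0}, {"finger_gap":0}, {"finger_gap":0}])

```text
time: 8.2
tool_pos: [0.575, 0.1883, 0.0766]
ee_rot: [[-0.995, 0.098, 0.0], [0.098, 0.995, 0.0], [-0.0, 0.0, -1.0]]
wrist_force: [0.3, 1.3, -4.4]
gripper_width: 0.0073
gripper_force: 48.8
```

```bash
python3 to.py 0.5745 0.1882 0.0755 -0.0986
```

```text
tool d [ 0.0005 -0.0001  0.0011] rz 0.0004 q [ 0.12   0.379  1.624  0.     1.138 -1.352] pos [0.575  0.1883 0.0766] tilt [ 3.e-04  0.e+00 -1.e+00] F [ 0.3  1.3 -4.4]
```

Call:
jog_arm(steps=[{"xyz":[0, 0, 0.0017], "finger_gap":0}, {"xyz":[0, 0, 0.0017], "finger_gap":0}, {"finger_gap":0.01}, {"finger_gap":0.02}, {"finger_gap":0.035}, {"finger_gap":0.05}, {"finger_gap":0.05}, {"xyz":[0, 0, -0.0333], "finger_gap":0.05}, {"xyz":[0, 0, -0.0583], "finger_gap":0.05}, {"xyz":[0, 0, -0.0667], "finger_gap":0.05}, {"xyz":[0, 0, -0.0417], "finger_gap":0.05}, {"finger_gap":0.05}])

```text
time: 9.4
tool_pos: [0.5778, 0.1887, 0.1997]
ee_rot: [[-0.995, 0.098, 0.009], [0.098, 0.995, 0.001], [-0.008, 0.002, -1.0]]
wrist_force: [0.2, 0.4, 1.2]
gripper_width: 0.0501
gripper_force: 0.0
```

```bash
python3 to.py 0.5665 0.0988 0.072 -0.0986
```

```text
tool d [ 0.0036 -0.0908  0.1275] rz 0.0005 q [ 0.121  0.246  1.529 -0.     1.358 -1.352] pos [0.5778 0.1887 0.1997] tilt [ 0.0086  0.001  -1.    ] F [0.2 0.4 1.2]
```

Scaled: -0.03 m / 0.6 = -0.05.

Call:
jog_arm(steps=[{"xyz":[0, -0.05, 0], "finger_gap":0.05}, {"xyz":[0, -0.05, 0], "finger_gap":0.05}, {"xyz":[0, -0.05, 0], "finger_gap":0.05}, {"finger_gap":0.05}, {"finger_gap":0.05}], lines="1,3")

```text
time: 9.9
tool_pos: [0.5657, 0.0983, 0.1936]
ee_rot: [[-0.995, 0.1, -0.001], [0.1, 0.995, 0.0], [0.001, 0.0, -1.0]]
```

```bash
python3 to.py 0.5665 0.0988 0.072 -0.0986
```

Run:
```python
from bench import arm, vision
import cv2
a=vision.capture("scene")["frame"][100:315,175:500]; b=vision.capture("wrist")["frame"]
cv2.imwrite("pics/place1.png",cv2.hconcat([cv2.resize(a,(465,308)),cv2.resize(b,(330,308))]))
```

```text
tool d [-0.0009  0.0005  0.1216] rz -0.0012 q [-0.035  0.185  1.614  0.     1.344 -1.506] pos [0.5657 0.0983 0.1936] tilt [-1.4e-03  4.0e-04 -1.0e+00] F [-0.4 -0.5  0.4]
```

View pics/place1.png

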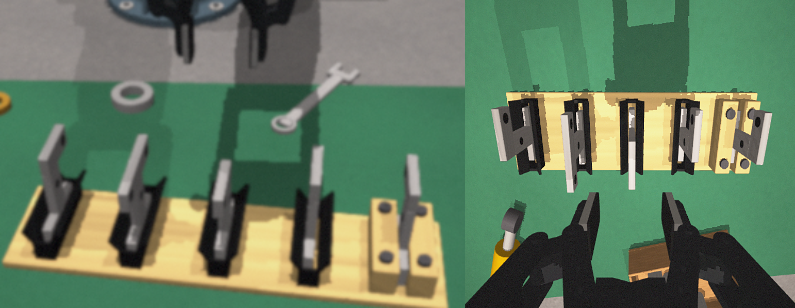

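Bracket 1 (scene crop ~(315,200)) now stands upright with its arm pointing away, like the pattern at (410,200). Bracket 2 (~(222,210)) is centred under the open fingers, so I'll grasp it next.

Scaled: 0.03 m / 0.6 = 0.05, 0.025 m / 0.6 = 0.0417, -0.001 rad / 3.1416 = -0.0003.

Call:
jog_arm(steps=[{"xyz":[-0.0017, 0, 0.0417], "turn_vec":[0, 0, -0.0003], "finger_gap":0.05}, {"xyz":[0, 0, 0.05], "finger_gap":0.05}, {"xyz":[0, 0, 0.05], "finger_gap":0.05}, {"xyz":[0, 0, 0.0333], "finger_gap":0.05}, {"xyz":[0, 0, 0.025], "finger_gap":0.05}, {"finger_gap":0.04}, {"finger_gap":0.025}, {"finger_gap":0.015}, {"finger_gap":0.005}, {"finger_gap":0.0}, {"finger_gap":0.0}, {"finger_gap":0.0}], grip_n=50)

```text
time: 11.2
tool_pos: [0.5684, 0.0986, 0.0762]
ee_rot: [[-0.995, 0.097, 0.003], [0.097, 0.995, 0.0], [-0.003, 0.0, -1.0]]
wrist_force: [-0.2, 0.6, 6.8]
gripper_width: 0.0068
gripper_force: 49.3
```

```bash
python3 to.py 0.5665 0.0988 0.072 -0.0986
```

```text
tool d [0.002  0.     0.0042] rz 0.0013 q [-0.034  0.322  1.702  0.     1.114 -1.508] pos [0.5684 0.0986 0.0762] tilt [ 3.e-03  1.e-04 -1.e+00] F [-0.2  0.6  6.8]
```

Call:
jog_arm(steps=[{"xyz":[0, 0, -0.0167], "finger_gap":0}, {"xyz":[0, 0, -0.0333], "finger_gap":0}, {"xyz":[0, 0, -0.0333], "finger_gap":0}, {"xyz":[0, 0, -0.0333], "finger_gap":0}, {"xyz":[0, 0, -0.0333], "finger_gap":0}, {"xyz":[0, 0, -0.0333], "finger_gap":0}, {"xyz":[0, 0, -0.0167], "finger_gap":0}, {"finger_gap":0}, {"finger_gap":0}])

```text
time: 12.1
tool_pos: [0.5665, 0.0986, 0.1936]
ee_rot: [[-0.995, 0.097, -0.001], [0.097, 0.995, 0.0], [0.001, -0.0, -1.0]]
wrist_force: [-0.4, -0.2, -4.1]
gripper_width: 0.0069
gripper_force: 48.9
```

```bash
python3 to.py 0.5665 0.0988 0.072 -0.0986
```

```text
tool d [-1.000e-04  2.000e-04  1.216e-01] rz 0.0013 q [-0.034  0.187  1.612 -0.     1.344 -1.508] pos [0.5665 0.0986 0.1936] tilt [-0.0014  0.     -1.    ] F [-0.4 -0.2 -4.1]
```

Scaled: 0.145 rad / 3.1416 = 0.0462.

Call:
jog_arm(steps=[{"turn_vec":[0, 0, 0.0318], "finger_gap":0}, {"turn_vec":[0, 0, 0.0462], "finger_gap":0}, {"turn_vec":[0, 0, 0.0462], "finger_gap":0}, {"turn_vec":[0, 0, 0.0462], "finger_gap":0}, {"turn_vec":[0, 0, 0.0462], "finger_gap":0}, {"turn_vec":[0, 0, 0.0462], "finger_gap":0}, {"turn_vec":[0, 0, 0.0462], "finger_gap":0}, {"turn_vec":[0, 0, 0.0462], "finger_gap":0}, {"turn_vec":[0, 0, 0.0462], "finger_gap":0}, {"turn_vec":[0, 0, 0.0462], "finger_gap":0}, {"turn_vec":[0, 0, 0.0462], "finger_gap":0}, {"turn_vec":[0, 0, 0.0462], "finger_gap":0}], lines="1,1")

```text
time: 13.3
```

Call:
jog_arm(steps=[{"turn_vec":[0, 0, 0.0462], "finger_gap":0}, {"turn_vec":[0, 0, 0.0462], "finger_gap":0}, {"turn_vec":[0, 0, 0.0462], "finger_gap":0}, {"turn_vec":[0, 0, 0.0462], "finger_gap":0}, {"turn_vec":[0, 0, 0.0462], "finger_gap":0}, {"turn_vec":[0, 0, 0.0462], "finger_gap":0}, {"turn_vec":[0, 0, 0.0462], "finger_gap":0}, {"turn_vec":[0, 0, 0.0462], "finger_gap":0}, {"turn_vec":[0, 0, 0.0462], "finger_gap":0}, {"turn_vec":[0, 0, 0.0451], "finger_gap":0}, {"finger_gap":0}, {"finger_gap":0}])

```text
time: 14.5
tool_pos: [0.5664, 0.0986, 0.1933]
ee_rot: [[0.996, -0.093, -0.002], [-0.093, -0.996, 0.0], [-0.002, 0.0, -1.0]]
wrist_force: [-1.0, 0.9, -4.4]
gripper_width: 0.0071
gripper_force: 48.9
```

```bash
python3 to.py 0.5655 0.0987 0.0762 -0.0986
```

Run:
```python
from bench import arm, vision
import cv2
a=vision.capture("scene")["frame"][100:315,175:500]; b=vision.capture("wrist")["frame"]
cv2.imwrite("pics/turn2.png",cv2.hconcat([cv2.resize(a,(465,308)),cv2.resize(b,(330,308))]))
```

```text
tool d [-0.0007 -0.      0.1171] rz 0.0052 q [-0.034  0.188  1.612  0.     1.344  1.63 ] pos [0.5664 0.0986 0.1933] tilt [-2.1e-03  1.0e-04 -1.0e+00] F [-1.   0.9 -4.4]
```

View pics/turn2.png

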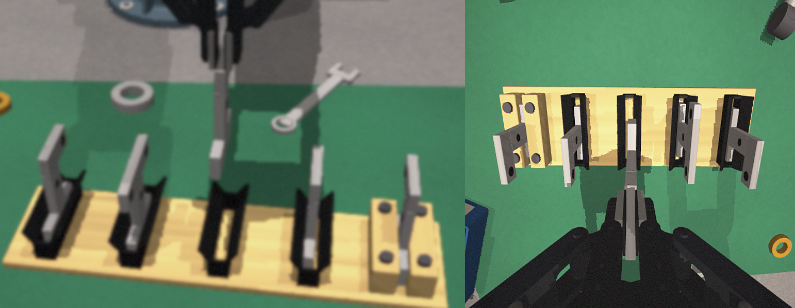

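Bracket 2 hangs upright over its own pocket (~(222,235)) and is turned the right way. I'll lower it.

Scaled: 0.025 m / 0.6 = 0.0417, 0.02 m / 0.6 = 0.0333, 0.004 rad / 3.1416 = 0.0013.

Call:
jog_arm(steps=[{"xyz":[-0.0017, 0, 0.0333], "turn_vec":[0, 0, 0.0013], "finger_gap":0}, {"xyz":[0, 0, 0.0417], "finger_gap":0}, {"xyz":[0, 0, 0.0333], "finger_gap":0}, {"xyz":[0, 0, 0.025], "finger_gap":0}, {"xyz":[0, 0, 0.0167], "finger_gap":0}, {"xyz":[0, 0, 0.0167], "finger_gap":0}, {"xyz":[0, 0, 0.0167], "finger_gap":0}, {"xyz":[0, 0, 0.005], "finger_gap":0}, {"xyz":[0, 0, 0.0033], "finger_gap":0}, {"xyz":[0, 0, 0.0017], "finger_gap":0}, {"finger_gap":0}, {"finger_gap":0}])

```text
time: 15.8
tool_pos: [0.5664, 0.0987, 0.0789]
ee_rot: [[0.995, -0.101, 0.001], [-0.101, -0.995, 0.0], [0.001, -0.0, -1.0]]
wrist_force: [0.3, 0.6, -3.7]
gripper_width: 0.0071
gripper_force: 48.8
```

```bash
python3 to.py 0.5655 0.0987 0.0762 -0.0986
```

```text
tool d [-0.0009  0.0001  0.0027] rz -0.0025 q [-0.034  0.316  1.704  0.     1.121  1.638] pos [0.5664 0.0987 0.0789] tilt [ 6.e-04  0.e+00 -1.e+00] F [ 0.3  0.6 -3.7]
```

Scaled: -0.04 m / 0.6 = -0.0667, -0.035 m / 0.6 = -0.0583.

Call:
jog_arm(steps=[{"xyz":[0, 0, 0.0017], "finger_gap":0}, {"xyz":[0, 0, 0.0017], "finger_gap":0}, {"xyz":[0, 0, 0.0017], "finger_gap":0}, {"finger_gap":0.01}, {"finger_gap":0.02}, {"finger_gap":0.035}, {"finger_gap":0.05}, {"finger_gap":0.05}, {"xyz":[0, 0, -0.0333], "finger_gap":0.05}, {"xyz":[0, 0, -0.0583], "finger_gap":0.05}, {"xyz":[0, 0, -0.0667], "finger_gap":0.05}, {"xyz":[0, 0, -0.0667], "finger_gap":0.05}], lines="1,2")

```text
time: 17.0
tool_pos: [0.5657, 0.0987, 0.2116]
```

Call:
jog_arm(steps=[{"xyz":[-0.0833, 0.05, -0.05], "finger_gap":0.05}, {"xyz":[-0.0833, 0.05, -0.05], "finger_gap":0.05}, {"xyz":[-0.05, 0.05, -0.05], "finger_gap":0.05}, {"xyz":[-0.05, 0.0667, 0], "finger_gap":0.05}, {"finger_gap":0.05}, {"finger_gap":0.05}], lines="1,3")

```text
time: 17.6
tool_pos: [0.42, -0.0024, 0.2857]
ee_rot: [[0.995, -0.104, 0.002], [-0.104, -0.995, -0.0], [0.002, 0.0, -1.0]]
```

Run:
```python
from bench import arm, vision
import cv2
a=vision.capture("scene")["frame"][150:320,170:500]; b=vision.capture("top")["frame"][180:305,130:440]
cv2.imwrite("pics/end.png",cv2.vconcat([cv2.resize(a,(540,278)),cv2.resize(b,(540,218))]))
```

```text
(no output)
```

View pics/end.png

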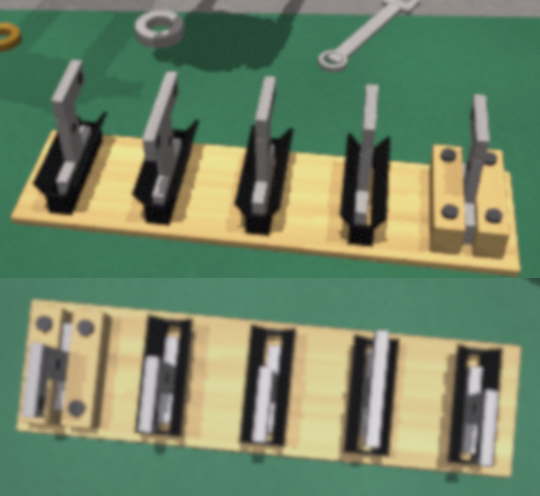

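In both views the three brackets' arms point to the pattern's side. All three stand upright and seated, and the T hasn't moved. Handing in.

```bash
python3 -c "
from bench import arm, vision
print(arm.close_job())"
```

```text
the job is handed in; nothing more can be done
None
```

The job is handed in after about 18 s of robot time: I turned the two mirrored brackets (first and second pockets from the pattern) and reseated them in their own pockets, and did not touch the matching bracket or the T; the final pictures show all three facing like the pattern, but no verdict came back.

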